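# Stow the mini pump in its cradle and close the hasp

## Robot

A 6-joint arm with a two-finger parallel gripper is mounted at the origin on the work surface. World frame = base frame: x ahead of the robot, y to its left, z up, the work surface at z = 0. Lengths are in m, angles in rad, forces in N, time in s.
With the tool pointing down it reaches from about 0.3 to 0.875 m from the base axis. Payload 6.4 kg.
Tool frame: the origin (TCP) lies midway between the tips of the shut fingers; the grasp point (between the pads) lies 19 mm behind it; z points along the fingers, y is the line along which they close (so a half turn about z gives the same grasp; the last joint's range is limited). The gripper opens to 85 mm and grips with 20 to 120 N. Pads are 22 mm wide; open, the fingers measure 114 mm over their backs; the gripper's body (76 mm by 85 mm) begins 54 mm behind the grasp point. The pads swing forward as they close: fully open they stand 13 mm farther back than shut.
Start: joints at [-1.381, 0.181, 1.607, -0, 1.354, -0.206], TCP at [0.222, -0.531, 0.231] pointing down, gripper open.
Joint ranges: [-2.99, 2.99], [-0.89, 2.07], [0.3, 2.58], [-1.14, 4.28], [0, 2.63], [-3.12, 3.12]. Speed limits (rad/s): [2.57, 2.57, 3.01, 3.14, 3.14, 3.14].

## Interface

Orientations are given as a unit quaternion [w, x, y, z].
In Python, from bench import * gives the robot as it stands.
- The arm moves only by the tool play_rows, never from a script. Its argument "plan" is a list of rows, each a list of 3 entries, a list of its own where there are three numbers: the finger opening in mm, from 0 to 85.4, then the shift along the tool's x, y, z normalised to -1 to 1, where 1 is 40 cm, then the turn about the tool's z normalised to -1 to 1, where 1 is pi rad. A call has 1 to 10 rows; each row is the pose to reach, as a shift and turn from the pose commanded when the call began, along the tool's axes at that moment, turning the shorter way round; what a row does not reach only later rows make up. A row lasts 1/10 s, in which the tool goes at most 50 mm and 8.59 degrees, less where a joint would pass 70% of its speed; a pose out of reach is approached as far as the arm can. A call with a number of a shift or a turn outside -1 to 1 is refused whole. A call with a gripper value outside its range is refused whole. The fingers move at their own pace and stop on an object; the grip force is fixed at half the most. Time passes only in rows, so rows that repeat a pose let the fingers close. It gives the time, the measured TCP pose, the force, the opening and the grip force at its end, in the units of the state.
- get_obs(): the state, without advancing time (a new reading comes with each control period).
- camera(name): name is "side" or "top" or "wrist"; returns a dict with "image" (384x512x3 uint8, red, green, blue), "range_z" (384x512 float32, m along the optical axis (not along the pixel's ray), 0 where there is no reading), "intrinsics" (3x3 intrinsics, pixels), "k1" (the pictures are not rectified: a ray, as slopes to the right and down, at radius r is drawn at 1 + k1 r^2 times it, then the intrinsics apply), "rvec" (rotation vector, rad) and "tvec" (3), from world to camera coordinates, as OpenCV has them; the wrist camera has in their place "T_tool_cam" (4x4, takes a point from camera to tool coordinates, whose origin is the TCP and whose axes are the flange's). Camera axes: x right, y down, z forward; pixel columns grow to the right and rows downward; lengths in m; the calibration is good to about 2 mm. A picture is of the moment at which its call begins: read the wrist's pose just before it.
- hand_in(): hands the job in; it is judged then, once.
Trained networks look in a picture, given as the dict that the camera call returned (one of the last four; its "shot" number tells which), for a name from the list of things; names that differ only in an ending like _2 or _b are one class to them, and where a whole thing is asked for, a point or a joint stands for the part that bears it (a point fixed in the world has none). Each returns a list of dicts, best first, with "conf" (0 to 1); they miss things now and then, are a little off and sometimes report something else, mostly with a low value. They report only what shows in the picture. A call takes as long as a camera call. They do not tell look-alikes from the thing itself.
- search_frame(picture, label): "rect" ([centre column, centre row, width, height] in pixels, round what is visible of it).
- masks_of(picture, label): "mask" (384x512 bool, what is visible of it) and "rect" ([centre column, centre row, width, height] in pixels, round what is visible of it).
The state is a dict: "time_s": time; "q": joint angles; "dq": joint speeds; "joint_efforts": joint torques, N m; "eef_pos": TCP position; "eef_rot": TCP orientation; "wrist_force": force on the tool from outside, world axes, zero at the start; "torque": the same for the moment, N m; "opening": opening from 0.0 (shut) to 1.0 (fully open); "grasp_force": force on a finger pad.
Only numpy, scipy, OpenCV 4.12 (cv2) and the standard library are available. Lean on these libraries where they do the work, as an engineer would, in place of code of your own. Each camera call takes 0.05 s, during which the arm holds its last target. There are 200 camera calls.

## Task

Take the bicycle mini pump that stands upright on the bamboo shelf and lay it on its side in the two-saddle cradle, with its flanged foot in the slot between the end plate and the nearer saddle; put it down gently, without letting it drop or topple. With the pump lying there released, swing the hinged hasp over it and fully down onto its catch. Leave the jar, the bell and the light where they are.

Things in the scene. Friction and masses are not known exactly. Their poses are not given: they have to be found in the camera images.
- pump: bare aluminium mini pump, 165 mm long, 0.22 kg, upright at the start. Origin: centre of its foot's underside; z runs along it to the knob. From the origin: flange 46 mm diameter from 0 to 12 mm, barrel 34 mm diameter from 12 to 140 mm, black knob 28 mm diameter from 140 to 165 mm. Centre of mass 75 mm from the foot. Round: its yaw means nothing
- cradle: fixed plywood cradle. Origin: centre of the base's underside; z up; x along the trough from end plate to open end. Base 184 (x) by 116 by 12 mm. End plate: inner face x = -88 mm, 60 mm wide, top z = 72 mm. Two 45-degree V saddles 10 mm thick, centred at x = -52 and +15 mm, mouths 60 mm wide, tops z = 56 mm
- seat (a point): where the centre of the pump's foot ideally comes to lie: (-78, 0, 55) mm in the cradle's frame, same axes. The flange belongs in the slot between end plate and first saddle, x = -88 to -57 mm. The seated pump lies along the cradle's x, axis at z = 55 mm, top at 72 mm, its knob end at x = +87 mm, overhanging the second saddle by 67 mm
- catch (a point): centre of the top of the steel catch post, at (-18, 40, 74) mm in the cradle's frame; post 28 (x) by 14 mm; on it a wire staple 10 mm wide along y, up to z = 91 mm, which the closed hasp's slot goes over
- hasp (a joint): angle of the flat steel hasp: 0 = fully closed, level over the pump with its slot over the staple; pi/2 = standing up; more = leaning outward, away from the trough. It stops at 0 and 2.6 and stays where it is left (stiff hinge, about 0.05 N m). It starts open, leaning outward
- hasp_hinge (a point): middle of the hinge axis, at (-18, -42, 78) mm in the cradle's frame, between steel cheeks up to z = 84 mm; the axis is the cradle's x. This frame turns with the hasp: y along the strap to its tip, z up when closed. Strap 24 mm wide (x), 4 mm thick, 101 mm long, slot from 74 to 90 mm from the hinge
- hasp_tip (a point): middle of the hasp's free end, 101 mm from the hinge; the last 11 mm, beyond the slot, is a plain tab
- jar: bystander: squat closed jar with a steel cap, 60 mm diameter, 75 mm high; origin at its underside's centre. It may stand in either of two places, the pump in the other
- bell: bystander: chrome bicycle bell, dome 60 mm diameter, 44 mm high; origin at its underside's centre
- light: bystander: dark hard silicone light, round, 60 mm diameter, 30 mm high; origin at its underside's centre
Mind the look-alikes: they are no part of the job. There is more than one size of the pump; the job needs the middle-sized. Of the things shaped like the cradle, the plywood one is meant.

How it is judged:
On the way, in this order (a step that is already met when the one before it is completed fails the run):
1. the pump lies seated and released in both saddles, its flange in the slot, while the hasp is still open (over 0.8 rad) (angle between the z axis of pump and the x axis of cradle, either way round below 0.07 rad and x of pump in the frame of cradle between -0.0895 and -0.066 m and y of pump in the frame of cradle between -0.005 and 0.005 m and z of pump in the frame of cradle between 0.05 and 0.06 m and contact force between the fingers and pump below 0.2 N and linear speed of pump below 0.02 m/s and value of joint hasp above 0.8 rad), for 0.2 s.
2. the hasp is fully down on its catch (under 0.08 rad) (value of joint hasp below 0.08 rad), for 0.2 s.
At the end, for the whole second after the job is handed in: The pump lies in the cradle at rest and released: its axis within 0.07 rad of the trough, its foot's centre within 5 mm of y = 0 and z = 55 mm in the cradle's frame and between x = -89.5 and -66 mm (flange in the slot by the end plate); the hasp is closed to under 0.08 rad (angle between the z axis of pump and the x axis of cradle, either way round below 0.07 rad and x of pump in the frame of cradle between -0.0895 and -0.066 m and y of pump in the frame of cradle between -0.005 and 0.005 m and z of pump in the frame of cradle between 0.05 and 0.06 m and contact force between the fingers and pump below 0.2 N and linear speed of pump below 0.02 m/s and value of joint hasp below 0.08 rad); the robot touches nothing.
It fails at once if the jar is displaced by more than 25 mm (distance of jar from where it was at the start of the episode above 0.025 m).
It fails at once if the bell is displaced by more than 25 mm (distance of bell from where it was at the start of the episode above 0.025 m).
It fails at once if the light is displaced by more than 25 mm (distance of light from where it was at the start of the episode above 0.025 m).
It fails at once if the pump is dropped or topples (moves faster than 0.45 m/s while no finger touches it) (linear speed of pump above 0.45 m/s and contact force between the fingers and pump below 0.05 N).
It also fails if it takes over 51 s, if anything falls off the work surface, if the arm or the gripper's body presses on something with over 40 N, if the wrist force passes 120 N, or if a joint passes its speed limit or range.

## Working session

There is one attempt and no reset: what is moved stays moved. The work goes in short steps, Python scripts to look and compute and a tool call to move; the robot and the scene stay as the last step left them, time stands still between calls to the robot, and variables do not carry over. Pictures are saved under pics/ and viewed, at most 10 in all, crops included, and the job is handed in when it is done.

Besides the shell and the picture viewer there is one more tool, called after "Emit:" as name(argument=value, ...) on one line, values as JSON. play_rows: Moves the arm, as the interface text tells. Its arguments: {"type":"object","properties":{"plan":{"type":"array","items":{"type":"array"}}},"required":["plan"]}

```bash
mkdir -p pics; cat > h.py <<'E'
from bench import *
import numpy as np, cv2
from scipy.spatial.transform import Rotation as R
def save(c,n): cv2.imwrite('pics/'+n+'.png', c['image'][:,:,::-1])
def pose(c,obs=None):
    """cam->world R,t"""
    if 'T_tool_cam' in c:
        T=np.eye(4);w=obs['eef_rot'];T[:3,:3]=R.from_quat([w[1],w[2],w[3],w[0]]).as_matrix();T[:3,3]=obs['eef_pos']
        T=T@c['T_tool_cam'];return T[:3,:3],T[:3,3]
    Rm=R.from_rotvec(np.ravel(c['rvec'])).as_matrix();return Rm.T,-Rm.T@np.ravel(c['tvec'])
def cloud(c,obs=None):
    v,u=np.mgrid[0:384,0:512].astype(float);K=c['intrinsics']
    x=(u-K[0,2])/K[0,0];y=(v-K[1,2])/K[1,1];xd,yd=x.copy(),y.copy()
    for _ in range(8):
        s=1+c['k1']*(x*x+y*y);x=xd/s;y=yd/s
    z=c['range_z'];P=np.stack([x*z,y*z,z],-1);A,t=pose(c,obs)
    P=P@A.T+t;P[z==0]=np.nan
    return P
E
python3 - <<'E'
from h import *
for n in ['side','top']:
    c=camera(n);save(c,n+'1')
    P=cloud(c)
    print(n,c['k1'],pose(c)[1])
    for l in ['pump','cradle','jar','bell','light','hasp']:
        for d in masks_of(c,l):
            p=P[d['mask']];p=p[~np.isnan(p[:,0])]
            print(l,round(d['conf'],2),np.round(d['rect']),np.round(np.median(p,0),3),np.round(np.percentile(p,2,axis=0),3),np.round(np.percentile(p,98,axis=0),3))
a=cv2.imread('pics/side1.png');b=cv2.imread('pics/top1.png')
cv2.imwrite('pics/both.png',cv2.resize(np.vstack([a,b]),None,fx=.78,fy=.78))
print(get_obs())
E
```

```text
side -0.07732209132051183 [0.23443107 0.73791162 0.68764395]
pump 0.87 [248. 257.  14.  50.] [0.449 0.207 0.067] [0.439 0.193 0.006] [0.463 0.212 0.125]
pump 0.74 [303. 212.  29.  87.] [0.353 0.072 0.124] [0.331 0.025 0.   ] [0.385 0.084 0.231]
pump 0.61 [263. 223.  18.  59.] [0.459 0.106 0.09 ] [0.444 0.081 0.001] [0.478 0.116 0.165]
cradle 0.7 [275. 337.  97.  93.] [0.341 0.347 0.013] [0.267 0.241 0.007] [0.411 0.423 0.083]
cradle 0.61 [236. 189.  59.  56.] [ 0.595 -0.043  0.014] [ 0.534 -0.166  0.002] [0.658 0.017 0.119]
jar 0.55 [209. 258.  24.  36.] [0.542 0.226 0.053] [0.521 0.192 0.01 ] [0.572 0.239 0.076]
bell 0.2 [259. 224.  17.  52.] [0.46  0.106 0.09 ] [0.445 0.013 0.001] [0.48  0.116 0.165]
light 0.67 [180. 230.  23.  19.] [0.675 0.134 0.025] [0.654 0.104 0.003] [0.703 0.151 0.031]
light 0.54 [211. 258.  24.  39.] [0.542 0.226 0.053] [0.521 0.185 0.001] [0.572 0.239 0.076]
hasp 0.64 [269. 319.  46.  42.] [0.344 0.344 0.08 ] [0.307 0.314 0.075] [0.399 0.371 0.084]
hasp 0.54 [249. 175.  14.  22.] [ 0.547 -0.043  0.114] [ 0.518 -0.202  0.   ] [ 0.613 -0.034  0.164]
top -0.05
[... 1111 characters left out ...]
.7, 'q': array([-1.38129105e+00,  1.80772797e-01,  1.60696046e+00,  5.87693585e-06,
        1.35384370e+00, -2.06279104e-01]), 'dq': array([-6.48879389e-04,  3.57935508e-04,  4.20326110e-06, -1.13264961e-03,
       -5.86068614e-04, -5.03355073e-04]), 'joint_efforts': array([-2.42779337e-03, -4.44723165e+01, -3.51617253e+01, -4.00353474e-04,
        9.35987373e-04,  2.84395048e-05]), 'eef_pos': array([ 0.22171428, -0.53056008,  0.23132291]), 'eef_rot': array([7.87540094e-06, 9.80483282e-01, 1.96602478e-01, 2.80363824e-06]), 'wrist_force': array([-0.22654526,  0.23984699,  0.60617067]), 'torque': array([ 0.0075841 , -0.02185792,  0.00968964]), 'grasp_force': 0.0, 'opening': 1.0025902487732634}
```

View pics/both.png

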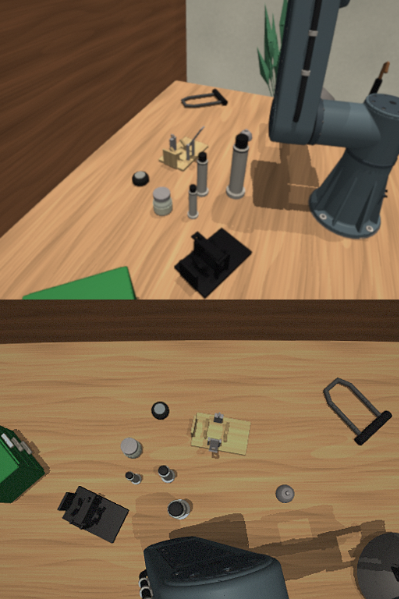

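The pictures show three pumps: a tall one at about (0.355, 0.045), the middle one at (0.46, 0.09) and a small one at (0.45, 0.19). The plywood cradle is at (0.60, -0.08) with its end plate toward world +y. I'll move up for closer wrist views.

Emit:
play_rows(plan=[[85, [0.1, -0.1, -0.3], -0.1], [85, [0.9, -0.75, -0.45], -0.374], [85, [0.9, -0.75, -0.45], -0.374], [85, [0.9, -0.75, -0.45], -0.374], [85, [0.9, -0.75, -0.45], -0.374], [85, [0.9, -0.75, -0.45], -0.374], [85, [0.9, -0.75, -0.45], -0.374], [85, [0.9, -0.75, -0.45], -0.374], [85, [0.9, -0.75, -0.45], -0.374], [85, [0.9, -0.75, -0.45], -0.374]])

```text
time_s: 1.7
eef_pos: [0.431, -0.1277, 0.4073]
eef_rot: [0.001, 0.707, 0.707, 0.0]
wrist_force: [1.7, -1.3, 0.6]
opening: 0.996
grasp_force: 0.0
```

```bash
python3 - <<'E'
from h import *
o=get_obs();c=camera('wrist');save(c,'w1');P=cloud(c,o)
print(o['time_s'],o['eef_pos'],o['eef_rot'],o['q'].round(2));print(c['T_tool_cam'].round(3),c['intrinsics'][0,0])
np.savez('w1.npz',P=P,img=c['image'])
for l in ['pump','cradle','jar','hasp']:
    for d in masks_of(c,l):
        p=P[d['mask']];p=p[~np.isnan(p[:,0])]
        print(l,round(d['conf'],2),np.round(d['rect']),np.round(np.median(p,0),3),np.round(np.percentile(p,2,axis=0),3),np.round(np.percentile(p,98,axis=0),3))
t=camera('top');np.savez('t1.npz',P=cloud(t),img=t['image'])
E
```

```text
1.7 [ 0.43097725 -0.12766017  0.40730427] [5.91096780e-04 7.07135192e-01 7.07078108e-01 1.40143565e-04] [-0.55 -0.2   1.64  0.    1.7  -0.55]
[[-0.001 -0.958 -0.286  0.072]
 [ 1.    -0.    -0.001 -0.001]
 [ 0.001 -0.286  0.958 -0.142]
 [ 0.     0.     0.     1.   ]] 312.5886239785076
pump 0.77 [193.  27.  64.  54.] [0.366 0.033 0.131] [0.334 0.022 0.014] [0.383 0.066 0.221]
pump 0.62 [275.  10.  29.  20.] [0.461 0.076 0.016] [0.442 0.069 0.01 ] [0.483 0.09  0.07 ]
cradle 0.58 [358. 114. 103. 132.] [ 0.603 -0.071  0.012] [ 0.528 -0.171  0.003] [0.666 0.009 0.145]
hasp 0.58 [337.  98.  32.  26.] [ 0.537 -0.054  0.129] [ 0.513 -0.071  0.078] [ 0.568 -0.039  0.166]
```

View pics/w1.png

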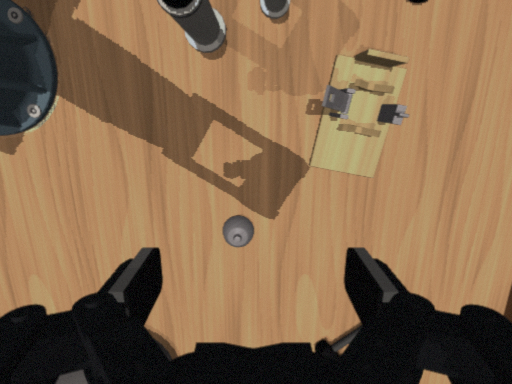

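Viewed from (0.43, -0.13), the cradle sits around pixels (358,114) with the hasp standing open on its robot side, and the middle pump's foot is at (275,10). I'll move closer for a second wrist view.

Emit:
play_rows(plan=[[85, [0.275, 0.25, 0.175], 0], [85, [0.275, 0.25, 0.175], 0], [85, [0.275, 0.25, 0.175], 0], [85, [0.275, 0.25, 0.175], 0], [85, [0.275, 0.25, 0.175], 0], [85, [0.275, 0.25, 0.175], 0]])

```text
time_s: 2.6
eef_pos: [0.5301, -0.0213, 0.3363]
eef_rot: [-0.0, 0.708, 0.706, -0.0]
wrist_force: [0.2, 0.3, 0.6]
opening: 0.997
grasp_force: 0.0
```

```bash
cat > fit.py <<'E'
from h import *
from scipy.optimize import minimize
def fit_cradle(P):
    """base plate (z~12mm) rectangle -> centre, yaw of cradle x"""
    m=(np.abs(P[...,2]-.012)<.005)&(np.abs(P[...,0]-.6)<.1)&(np.abs(P[...,1]+.08)<.13)
    m=m.astype(np.uint8)
    m=cv2.morphologyEx(m,cv2.MORPH_OPEN,np.ones((3,3)))
    p=P[m>0][:,:2].astype(np.float32)
    (c,s,a)=cv2.minAreaRect((p*1000))
    return c,s,a,P[m>0][:,2].mean()
def fit_circle(p,r):
    f=lambda c:np.mean(np.abs(np.hypot(p[:,0]-c[0],p[:,1]-c[1])-r))
    return minimize(f,p.mean(0)[:2],method='Nelder-Mead',options=dict(xatol=1e-5)).x
E
python3 - <<'E'
from fit import *
o=get_obs();c=camera('wrist');save(c,'w2');P=cloud(c,o)
print(o['time_s'],o['eef_pos'],o['eef_rot'],o['q'].round(2))
np.savez('w2.npz',P=P,img=c['image'])
print(fit_cradle(P),fit_cradle(np.load('w1.npz')['P']),fit_cradle(np.load('t1.npz')['P']))
for nm in ['t1','w1','w2']:
    Q=np.load(nm+'.npz')['P'].reshape(-1,3)
    n=(np.hypot(Q[:,0]-.46,Q[:,1]-.09)<.05)
    for lo,hi in [(.158,.172),(.142,.155),(.02,.135),(.009,.015)]:
        q=Q[n&(Q[:,2]>lo)&(Q[:,2]<hi)]
        if len(q)>5: print(nm,lo,len(q),q.mean(0).round(4),((q.min(0)+q.max(0))/2).round(4),(q.max(0)-q.min(0)).round(4))
    q=Q[n&(Q[:,2]>.025)&(Q[:,2]<.13)]
    if len(q)>10: print('circle',fit_circle(q,.017))
E
```

```text
2.6 [ 0.53011753 -0.02128943  0.33634808] [-7.63364904e-05  7.07723664e-01  7.06489181e-01 -4.96815748e-04] [-0.26  0.01  1.58 -0.    1.55 -0.26]
((602.5614624023438, -84.27494049072266), (184.10528564453125, 116.51302337646484), 79.07272338867188, np.float64(0.01188387812733802)) ((602.521484375, -84.40943145751953), (184.17906188964844, 117.42472076416016), 79.01502227783203, np.float64(0.0117267935193195)) ((604.5709228515625, -80.56705474853516), (179.89222717285156, 116.62890625), 79.11817932128906, np.float64(0.011487085026596438))
t1 0.158 119 [0.4637 0.0914 0.1637] [0.4638 0.0916 0.1635] [0.0263 0.024  0.0098]
t1 0.142 11 [0.4568 0.0863 0.1469] [0.4583 0.0925 0.1476] [0.0156 0.0272 0.0111]
t1 0.02 81 [0.4537 0.0841 0.0815] [0.4593 0.0881 0.0789] [0.025  0.0249 0.1121]
t1 0.009 54 [0.4577 0.0825 0.0116] [0.4622 0.0898 0.0121] [0.0405 0.0381 0.0054]
circle [0.4644096  0.09311797]
w1 0.02 201 [0.4611 0.0761 0.0453] [0.462  0.0802 0.0472] [0.0308 0.0138 0.0537]
w1 0.009 208 [0.462  0.0777 0.0118] [0.463  0.0795 0.0119] [0.044  0.0231 0.0057]
circle [0.46263042 0.0909307 ]
w2 0.158 753 [0.464  0.0907 0.1646] [0.4635 0.0913 0.1629] [0.0269 0.0277 0.0092]
w2 0.142 66 [0.4727 0.0862 0.1492] [0.4688 0.0901 0.1488] [0.0169 0.0251 0.0119]
w2 0.02 364 [0.475  0.0839 0.0828] [0.4697 0.0875 0.0776] [0.021  0.026  0.1142]
w2 0.009 254 [0.4717 0.0863 0.0119] [0.4652 0.0911 0.0117] [0.0408 0.0443 0.0052]
circle [0.48953049 0.07522917]
```

View pics/w2.png

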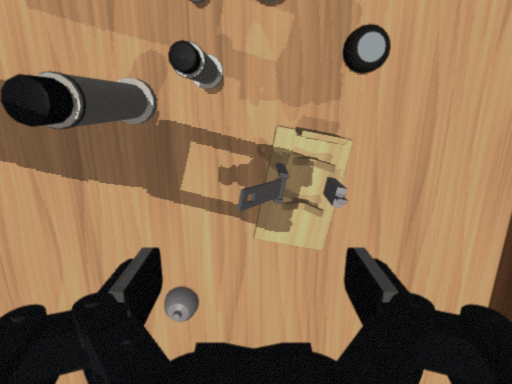

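The second wrist view shows the middle pump at pixels (195,65), the plywood cradle centred near (303,187) with its end plate uppermost, and the hasp lying toward the pump side. The measured pump position is (0.464, 0.091). The cradle centre is (0.6025, -0.0843) and its x axis has a yaw of -100.9°. Next is the approach to the pump.

Emit:
play_rows(plan=[[85, [0.28, -0.166, 0.1], 0.06], [85, [0.28, -0.166, 0.1], 0.06], [85, [0.28, -0.166, 0.1], 0.06], [85, [0.28, -0.166, 0.3], 0.06], [85, [0.28, -0.166, 0.4], 0.06], [85, [0.28, -0.166, 0.5], 0.06], [85, [0.28, -0.166, 0.585], 0.06], [85, [0.28, -0.166, 0.585], 0.06], [85, [0.28, -0.166, 0.585], 0.06]])

```text
time_s: 3.55
eef_pos: [0.4647, 0.0913, 0.1037]
eef_rot: [0.0, 0.771, 0.637, 0.0]
wrist_force: [0.4, 0.3, 1.0]
opening: 0.994
grasp_force: 0.0
```

Emit:
play_rows(plan=[[30, [0, 0, 0], 0], [30, [0, 0, 0], 0], [30, [0, 0, 0], 0], [30, [0, 0, 0], 0], [30, [0, 0, 0], 0], [30, [0, 0, 0], 0], [30, [0, 0, 0], 0], [30, [0, 0, 0], 0]])

```text
time_s: 4.35
eef_pos: [0.4652, 0.0925, 0.1041]
eef_rot: [0.001, 0.77, 0.638, 0.001]
wrist_force: [-2.9, 0.2, 8.0]
opening: 0.381
grasp_force: 58.9
```

Emit:
play_rows(plan=[[30, [0, 0, -0.06], 0], [30, [-0.1, 0.01, -0.06], 0], [30, [-0.2, 0.025, -0.06], 0], [30, [-0.3, 0.025, -0.06], 0], [30, [-0.312, 0.025, -0.06], 0], [30, [-0.312, 0.025, -0.03], 0], [30, [-0.312, 0.025, -0.01], 0], [30, [-0.312, 0.025, 0], 0], [30, [-0.312, 0.025, 0.005], 0], [30, [-0.312, 0.025, 0.005], 0]])

```text
time_s: 5.35
eef_pos: [0.4512, -0.0311, 0.104]
eef_rot: [-0.0, 0.77, 0.639, -0.001]
wrist_force: [-16.6, 2.4, 45.6]
opening: 0.384
grasp_force: 66.1
```

```bash
python3 - <<'E'
from h import *
for n in ['side','wrist']:
    c=camera(n);save(c,n+'3')
a=cv2.imread('pics/side3.png')[100:384,100:400];b=cv2.imread('pics/wrist3.png')
cv2.imwrite('pics/b3.png',np.hstack([cv2.resize(a,(400,380)),cv2.resize(b,(400,380))]))
E
```

```text
(no output)
```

View pics/b3.png

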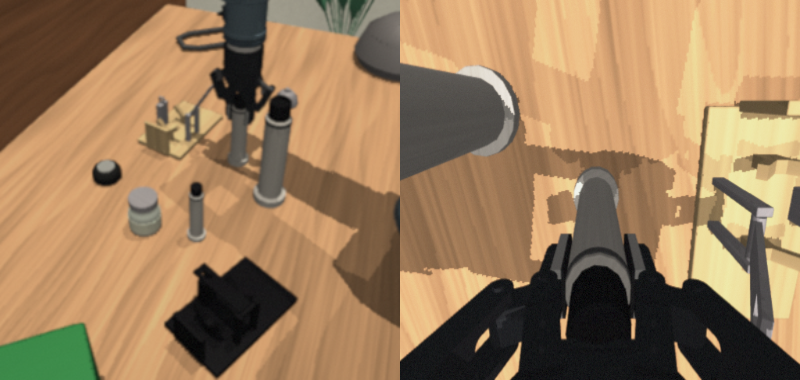

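The pump is held upright on the table at about (0.45, -0.03), with clear floor round it. The next moves pivot it about its flange edge.

Emit:
play_rows(plan=[[30, [-0.011, 0, -0.002], 0], [30, [-0.022, 0, -0.003], 0], [30, [-0.033, 0, -0.004], 0], [30, [-0.044, 0, -0.005], 0], [30, [-0.055, 0, -0.005], 0], [30, [-0.066, 0, -0.005], 0], [30, [-0.077, 0, -0.0045], 0], [30, [-0.088, 0, -0.004], 0], [30, [-0.099, 0, -0.0025], 0], [30, [-0.11, 0, -0.001], 0]])

```text
time_s: 6.45
eef_pos: [0.4435, -0.0737, 0.1016]
eef_rot: [0.0, 0.77, 0.638, 0.001]
wrist_force: [-0.0, 0.3, 9.9]
opening: 0.381
grasp_force: 65.6
```

```bash
cat > tilt.py <<'E'
from h import *
import sys
def tilt(save_as=None):
    """axis of held pump from wrist + side clouds, in tool-line coords: s along tool x, z"""
    o=get_obs();p0=np.array(o['eef_pos']);w=o['eef_rot'];Rt=R.from_quat([w[1],w[2],w[3],w[0]]).as_matrix()
    c=camera('wrist')
    if save_as: save(c,save_as)
    P=cloud(c,o)
    L=((P-p0)@Rt).reshape(-1,3) # tool coords
    m=(np.abs(L[:,1])<.02)&(L[:,0]<.17)&(L[:,0]>-.02)&(P.reshape(-1,3)[:,2]>.006)&(L[:,2]>-.08)
    return o,L[m],P.reshape(-1,3)[m]
def axis(save_as=None):
    o,L,W=tilt(save_as)
    # top silhouette: upper ridge of barrel per s bin
    out=[]
    for s in np.arange(0.0,.17,.008):
        k=(L[:,0]>=s)&(L[:,0]<s+.008)&(np.abs(L[:,1])<.005)
        if k.sum()>3: out.append((s+.004,W[k][:,2].max()))
    for a in out: print('s %.0f ztop %.1f'%(a[0]*1e3,a[1]*1e3))
    return o
if __name__=='__main__':
    o=axis(sys.argv[1] if len(sys.argv)>1 else None)
    print(o['time_s'],o['eef_pos'].round(4),o['wrist_force'].round(1),o['torque'].round(2))
E
python3 tilt.py w4
```

```text
s 4 ztop 166.8
s 12 ztop 181.6
s 20 ztop 132.6
s 28 ztop 107.5
s 36 ztop 84.6
s 44 ztop 60.6
s 52 ztop 35.5
s 60 ztop 26.3
6.45 [ 0.4435 -0.0737  0.1016] [-0.   0.3  9.9] [ 0.45 -0.04  0.01]
```

It is pivoting: the tilt is now about 18.5°. I'll continue to 60°.

Emit:
play_rows(plan=[[30, [-0.022, 0, 0.006], 0], [30, [-0.043, 0, 0.012], 0], [30, [-0.064, 0, 0.02], 0], [30, [-0.0845, 0, 0.029], 0], [30, [-0.104, 0, 0.039], 0], [30, [-0.123, 0, 0.051], 0], [30, [-0.141, 0, 0.064], 0], [30, [-0.158, 0, 0.078], 0], [30, [-0.174, 0, 0.093], 0], [30, [-0.189, 0, 0.11], 0]])

```text
time_s: 7.5
eef_pos: [0.4288, -0.1489, 0.0563]
eef_rot: [0.0, 0.77, 0.638, 0.0]
wrist_force: [0.6, 1.3, 2.3]
opening: 0.382
grasp_force: 61.1
```

```bash
python3 tilt.py w5
```

```text
s 4 ztop 103.8
s 12 ztop 136.3
s 20 ztop 93.1
s 28 ztop 87.8
s 36 ztop 83.9
s 44 ztop 78.6
s 52 ztop 74.2
s 60 ztop 69.4
s 68 ztop 64.6
s 76 ztop 60.0
s 84 ztop 55.1
s 92 ztop 50.8
s 100 ztop 46.2
s 108 ztop 45.7
s 116 ztop 42.7
7.5 [ 0.4288 -0.1489  0.0563] [0.6 1.3 2.3] [ 0.67 -0.21  0.02]
```

Emit:
play_rows(plan=[[30, [-0.016, 0, 0.02], 0], [30, [-0.028, 0, 0.038], 0], [30, [-0.04, 0, 0.058], 0], [30, [-0.05, 0, 0.078], 0], [30, [-0.059, 0, 0.1], 0], [30, [-0.0625, 0, 0.111], 0], [30, [-0.0625, 0, 0.111], 0]])

```text
time_s: 8.25
eef_pos: [0.4229, -0.1742, 0.0115]
eef_rot: [-0.001, 0.771, 0.637, -0.0]
wrist_force: [0.2, 0.2, 0.7]
opening: 0.385
grasp_force: 59.2
```

```bash
python3 tilt.py w6
```

```text
s 4 ztop 55.3
s 12 ztop 91.5
s 20 ztop 53.6
s 28 ztop 52.8
s 36 ztop 51.6
s 44 ztop 51.1
s 52 ztop 50.2
s 60 ztop 48.8
s 68 ztop 48.5
s 76 ztop 47.8
s 84 ztop 45.9
s 92 ztop 45.5
s 100 ztop 44.0
8.25 [ 0.4229 -0.1742  0.0115] [0.2 0.2 0.7] [ 0.24 -0.12 -0.02]
```

The pump is about 6.8° from level. I'll lift it and carry it over the cradle.

Emit:
play_rows(plan=[[30, [0, 0, -0.05], 0], [30, [0, 0, -0.15], 0], [30, [0, 0, -0.25], 0], [30, [0, 0, -0.36], 0], [30, [0.03, 0.06, -0.46], 0], [30, [0.07, 0.16, -0.475], 0], [30, [0.11, 0.25, -0.475], 0], [30, [0.15, 0.34, -0.475], 0], [30, [0.178, 0.398, -0.475], 0], [30, [0.178, 0.398, -0.475], 0]])

```text
time_s: 9.3
eef_pos: [0.595, -0.1328, 0.2016]
eef_rot: [-0.0, 0.77, 0.638, -0.0]
wrist_force: [-0.5, 0.1, -1.0]
opening: 0.382
grasp_force: 60.2
```

```bash
python3 tilt.py w7; cat > cr.py <<'E'
from h import *
C=np.array([.6025,-.0843,0]);a=np.deg2rad(-100.93)
E=np.array([[np.cos(a),np.sin(a),0],[-np.sin(a),np.cos(a),0],[0,0,1]])
def tocr(P): return (P-C)@E.T
E
python3 - <<'E'
from cr import *
o=get_obs();print('tcp',tocr(o['eef_pos']).round(4))
out=[]
for n in ['top','side']:
    c=camera(n);save(c,n+'7');P=tocr(cloud(c));Q=P.reshape(-1,3)
    lo=.13
    m=(Q[:,2]>lo)&(np.abs(Q[:,1])<.027)&(Q[:,0]>-.11)&(Q[:,0]<.015)&(Q[:,2]<.27)
    q=Q[m];print(n,len(q))
    for s in np.arange(-.11,.015,.008):
        k=(q[:,0]>=s)&(q[:,0]<s+.008)
        if k.sum()>2: print(round(s*1e3+4),k.sum(),'y',(q[k,1].min()*1e3).round(1),(q[k,1].max()*1e3).round(1),'ztop',(np.percentile(q[k,2],97)*1e3).round(1),'zmin',(q[k,2].min()*1e3).round(1))
    print('xmin',np.percentile(q[:,0],[0,1,3]))
a=cv2.imread('pics/side7.png')[80:300,100:400];b=cv2.imread('pics/top7.png')[80:300,150:450]
cv2.imwrite('pics/b7.png',np.hstack([cv2.resize(a,(400,293)),cv2.resize(b,(400,293))]))
E
```

```text
s 4 ztop 245.7
s 12 ztop 281.6
s 20 ztop 243.2
s 28 ztop 242.5
s 36 ztop 240.6
s 44 ztop 239.8
s 52 ztop 238.2
s 60 ztop 237.1
s 68 ztop 236.8
s 76 ztop 234.8
s 84 ztop 233.6
s 92 ztop 232.4
s 100 ztop 231.6
9.3 [ 0.595  -0.1328  0.2016] [-0.5  0.1 -1. ] [-0.05  0.04  0.01]
tcp [0.0497 0.0003 0.2013]
top 379
-74 62 y -23.2 17.6 ztop 232.7 zmin 209.7
-66 85 y -22.9 21.1 ztop 233.3 zmin 202.5
-58 65 y -21.7 21.9 ztop 229.2 zmin 192.9
-50 57 y -17.3 13.3 ztop 230.0 zmin 209.6
-42 14 y -3.3 14.9 ztop 230.4 zmin 220.2
-2 31 y -8.2 13.9 ztop 237.8 zmin 227.3
6 39 y -8.9 14.8 ztop 240.5 zmin 228.1
14 25 y -9.4 12.5 ztop 239.4 zmin 233.3
xmin [-0.07705089 -0.07608137 -0.07512841]
side 463
-74 158 y -26.1 17.7 ztop 231.1 zmin 188.2
-66 44 y -26.2 11.4 ztop 232.0 zmin 185.8
-58 9 y -19.6 4.1 ztop 228.0 zmin 212.8
-50 35 y -20.5 10.5 ztop 230.1 zmin 207.4
-42 27 y -20.8 5.7 ztop 231.3 zmin 202.4
-34 30 y -19.9 6.5 ztop 231.8 zmin 203.9
-26 28 y -21.2 0.6 ztop 233.5 zmin 204.7
-18 33 y -20.7 7.7 ztop 233.8 zmin 208.3
-10 26 y -20.4 6.8 ztop 236.2 zmin 211.1
-2 28 y -19.1 7.9 ztop 237.4 zmin 212.7
6 29 y -21.0 12.8 ztop 238.3 zmin 213.3
14 16 y -20.3 2.8 ztop 239.4 zmin 212.6
xmin [-0.07745922 -0.07652095 -0.07562279]
```

View pics/b7.png

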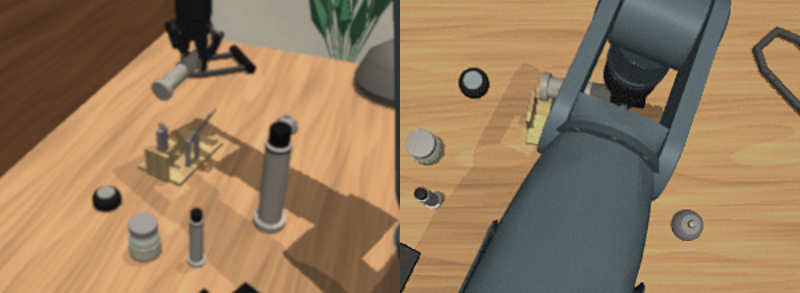

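The pump hangs over the cradle, with its foot at x ≈ -75 mm and y ≈ 0 and about 8° foot-down. I'll lower it with a 3 mm shift toward the end plate.

Emit:
play_rows(plan=[[30, [0.0075, 0, 0.08], 0], [30, [0.0075, 0, 0.18], 0], [30, [0.0075, 0, 0.27], 0], [30, [0.0075, 0, 0.34], 0], [30, [0.0075, 0, 0.37], 0], [30, [0.0075, 0, 0.39], 0], [30, [0.0075, 0, 0.405], 0], [30, [0.0075, 0, 0.418], 0], [30, [0.0075, 0, 0.428], 0], [30, [0.0075, 0, 0.428], 0]])

```text
time_s: 10.45
eef_pos: [0.5951, -0.132, 0.0322]
eef_rot: [0.002, 0.771, 0.637, 0.001]
wrist_force: [1.4, -4.4, 3.0]
opening: 0.384
grasp_force: 60.3
```

```bash
python3 tilt.py w8
```

```text
s 4 ztop 76.4
s 12 ztop 112.2
s 20 ztop 76.2
s 28 ztop 75.5
s 36 ztop 75.7
s 44 ztop 75.2
s 52 ztop 74.9
s 60 ztop 74.9
s 68 ztop 74.5
s 76 ztop 74.7
s 84 ztop 74.1
s 92 ztop 73.7
s 100 ztop 74.1
10.45 [ 0.5951 -0.132   0.0322] [ 1.4 -4.4  3. ] [-0.29 -0.34 -0.21]
```

Emit:
play_rows(plan=[[30, [0, 0, 0.003], 0], [30, [0, 0, 0.006], 0], [30, [0, 0, 0.009], 0], [30, [0, 0, 0.009], 0]])

```text
time_s: 10.9
eef_pos: [0.5951, -0.1316, 0.0287]
eef_rot: [0.001, 0.771, 0.637, 0.001]
wrist_force: [2.7, -3.5, 6.4]
opening: 0.385
grasp_force: 61.0
```

```bash
python3 tilt.py w9; python3 - <<'E'
from cr import *
print(tocr(get_obs()['eef_pos']).round(4))
for n in ['side','top']:
    c=camera(n);save(c,n+'9');Q=tocr(cloud(c)).reshape(-1,3)
    q=Q[(np.abs(Q[:,1])<.025)&(Q[:,0]>-.1)&(Q[:,0]<.01)&(Q[:,2]<.09)]
    for s in np.arange(-.1,.01,.006):
        k=(q[:,0]>=s)&(q[:,0]<s+.006)
        if k.sum()>2: print(round(s*1e3+3),k.sum(),'ztop',(np.percentile(q[k,2],97)*1e3).round(1),'y of top',(q[k][q[k,2]>np.percentile(q[k,2],90)][:,1].mean()*1e3).round(1))
a=cv2.imread('pics/side9.png')[130:250,180:340];b=cv2.imread('pics/w9.png')
cv2.imwrite('pics/b9.png',np.hstack([cv2.resize(a,(400,300)),cv2.resize(b,(400,300))]))
E
```

```text
s 4 ztop 101.1
s 12 ztop 108.7
s 20 ztop 73.4
s 28 ztop 73.2
s 36 ztop 73.0
s 44 ztop 73.0
s 52 ztop 73.4
s 60 ztop 73.6
s 68 ztop 73.4
s 76 ztop 74.0
s 84 ztop 73.5
s 92 ztop 74.3
s 100 ztop 73.7
10.9 [ 0.5951 -0.1316  0.0287] [ 2.7 -3.5  6.4] [-0.2  -0.39 -0.15]
[0.0478 0.0017 0.0287]
-97 260 ztop 71.5 y of top 1.1
-91 29 ztop 72.8 y of top -4.6
-79 32 ztop 76.3 y of top -4.2
-73 50 ztop 76.6 y of top -2.3
-67 23 ztop 77.4 y of top -3.1
-61 23 ztop 69.8 y of top -10.8
-55 25 ztop 72.0 y of top -2.5
-49 27 ztop 70.9 y of top 0.5
-43 26 ztop 70.7 y of top 2.0
-37 25 ztop 71.6 y of top -2.4
-31 30 ztop 71.3 y of top 1.7
-25 20 ztop 70.1 y of top -1.4
-19 30 ztop 71.4 y of top -0.1
-13 18 ztop 72.2 y of top -2.0
-7 15 ztop 71.6 y of top -3.6
-1 23 ztop 71.9 y of top 3.7
5 23 ztop 71.2 y of top -0.6
11 16 ztop 70.7 y of top 1.0
-97 32 ztop 74.2 y of top 5.6
-91 70 ztop 73.5 y of top -2.4
-85 40 ztop 14.9 y of top 0.6
-79 32 ztop 72.6 y of top -4.5
-73 56 ztop 78.6 y of top 0.9
-67 59 ztop 79.3 y of top -2.2
-61 48 ztop 71.6 y of top 1.1
-55 52 ztop 72.7 y of top 0.2
-49 43 ztop 72.0 y of top 1.7
-43 19 ztop 74.6 y of top 0.5
```

View pics/b9.png

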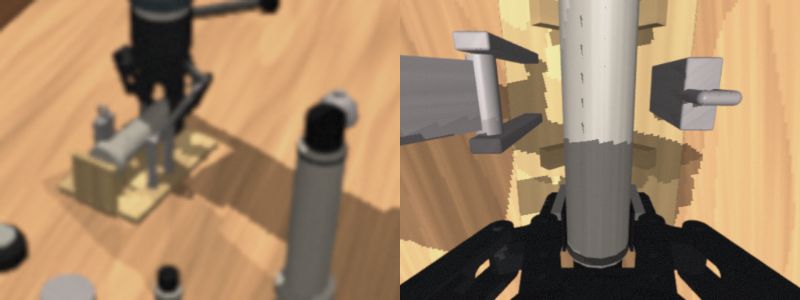

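The pump lies level in both saddles, with its flange in the slot at about x = -78 to -65 mm. Releasing it now.

Emit:
play_rows(plan=[[36, [0, 0, 0], 0], [42, [0, 0, 0], 0], [50, [0, 0, 0], 0], [60, [0, 0, 0], 0], [60, [0, 0, 0], 0], [60, [0, 0, 0], 0], [60, [0, 0, 0], 0]])

```text
time_s: 11.75
eef_pos: [0.5936, -0.1309, 0.0274]
eef_rot: [-0.0, 0.771, 0.637, -0.0]
wrist_force: [-0.5, 0.7, -0.0]
opening: 0.7
grasp_force: 0.0
```

Emit:
play_rows(plan=[[60, [0, 0, -0.05], 0], [60, [0, 0, -0.12], 0], [60, [0, 0, -0.22], 0], [60, [0, 0, -0.34], 0], [60, [0, 0, -0.46], 0], [60, [0, 0, -0.5], 0], [60, [0, 0, -0.5], 0]])

```text
time_s: 12.45
eef_pos: [0.5956, -0.1318, 0.2314]
eef_rot: [0.003, 0.771, 0.637, 0.002]
wrist_force: [-0.7, -0.4, 0.6]
opening: 0.697
grasp_force: 0.0
```

```bash
python3 - <<'E'
from cr import *
o=get_obs();print(o['time_s'],tocr(o['eef_pos']).round(4),o['wrist_force'].round(1),o['opening'])
c=camera('wrist');save(c,'w10');Q=tocr(cloud(c,o)).reshape(-1,3)
q=Q[(np.abs(Q[:,1])<.025)&(Q[:,0]>-.1)&(Q[:,0]<.1)&(Q[:,2]<.09)]
for s in np.arange(-.1,.1,.01):
    k=(q[:,0]>=s)&(q[:,0]<s+.01)&(q[:,2]>.06)
    if k.sum()>2: print(round(s*1e3+5),k.sum(),'ztop',(np.percentile(q[k,2],97)*1e3).round(1),'y',(q[k,1].min()*1e3).round(1),(q[k,1].max()*1e3).round(1))
q=Q[(Q[:,1]<-.035)&(Q[:,1]>-.16)&(np.abs(Q[:,0]+.018)<.009)&(Q[:,2]>.086)]
for z in np.arange(.08,.18,.01):
    k=np.abs(q[:,2]-z)<.005
    if k.sum(): print('hasp z',round(z,3),'y',q[k,1].min().round(4),q[k,1].max().round(4),'x',np.median(q[k,0]).round(3))
E
```

```text
12.45 [0.0479 0.0022 0.2314] [-0.7 -0.4  0.6] 0.6969835788553058
-95 456 ztop 73.3 y -24.6 24.7
-85 309 ztop 73.0 y -24.7 24.8
-75 249 ztop 78.5 y -21.4 22.4
-65 613 ztop 78.2 y -21.6 22.6
-55 411 ztop 72.6 y -15.4 16.3
-45 386 ztop 72.4 y -15.6 16.5
-35 390 ztop 72.3 y -15.8 15.7
-25 360 ztop 72.9 y -15.8 15.9
-15 357 ztop 72.7 y -15.1 16.0
-5 351 ztop 72.3 y -15.2 16.1
5 346 ztop 72.5 y -15.4 16.3
15 323 ztop 72.5 y -15.6 16.4
25 322 ztop 72.3 y -15.6 15.6
35 319 ztop 72.3 y -15.8 15.7
45 295 ztop 72.4 y -15.9 15.9
55 301 ztop 72.4 y -16.1 17.0
65 231 ztop 72.5 y -16.2 16.0
75 221 ztop 69.5 y -12.2 13.1
85 197 ztop 69.4 y -12.3 12.1
hasp z 0.09 y -0.0498 -0.0431 x -0.018
hasp z 0.1 y -0.0563 -0.0478 x -0.018
hasp z 0.11 y -0.0615 -0.0538 x -0.019
hasp z 0.12 y -0.0676 -0.0595 x -0.018
hasp z 0.13 y -0.0735 -0.066 x -0.018
hasp z 0.14 y -0.0809 -0.0711 x -0.019
hasp z 0.15 y -0.0854 -0.0773 x -0.013
hasp z 0.16 y -0.0946 -0.0823 x -0.018
hasp z 0.17 y -0.0934 -0.0886 x -0.017
```

View pics/w10.png

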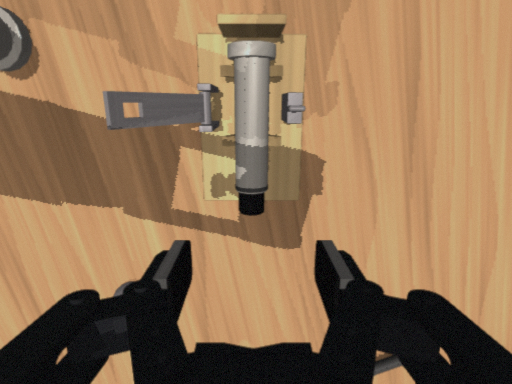

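The pump lies level: ridge height is 72–73 mm along its length, y ≈ 0, and the flange spans x ≈ -79 to -67. The hasp leans out at about 2.1 rad, with its tip at pixel (107,110). I'll shut the fingers and go outside it.

Emit:
play_rows(plan=[[0, [0.04, -0.09, 0], 0], [0, [0.08, -0.18, 0], 0], [0, [0.13, -0.27, 0], 0], [0, [0.1625, -0.33, 0], 0], [0, [0.1625, -0.33, 0.06], 0], [0, [0.1625, -0.33, 0.16], 0], [0, [0.1625, -0.33, 0.25], 0], [0, [0.1625, -0.33, 0.25], 0], [0, [0.1625, -0.33, 0.25], 0]])

```text
time_s: 13.4
eef_pos: [0.4748, -0.0419, 0.126]
eef_rot: [-0.002, 0.771, 0.637, -0.001]
wrist_force: [0.4, -1.0, 0.4]
opening: -0.001
grasp_force: 0.0
```

```bash
python3 - <<'E'
from cr import *
o=get_obs();print(o['time_s'],tocr(o['eef_pos']).round(4),o['wrist_force'].round(1),o['opening'])
c=camera('wrist');save(c,'w11')
E
```

```text
13.4 [-0.0174 -0.1334  0.126 ] [ 0.4 -1.   0.4] -0.0013682811416857238
```

View pics/w11.png

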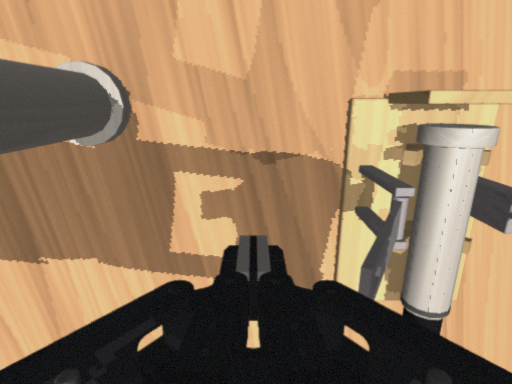

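Shut fingers are at pixel (253,255), and the hasp is on the right at columns 360–410. The flared knuckles need a clearance check from depth.

```bash
python3 - <<'E'
from h import *
o=get_obs();c=camera('wrist');z=c['range_z']
P=cloud(c,o);w=o['eef_rot'];Rt=R.from_quat([w[1],w[2],w[3],w[0]]).as_matrix()
L=((P-o['eef_pos'])@Rt).reshape(-1,3)*1e3
k=(np.abs(L[:,0])<45)&(L[:,2]<10)&(L[:,2]>-130)
for a in range(0,90,8):
    q=L[k&(L[:,1]<-a)&(L[:,1]>=-a-8)]   # away from hasp side
    if len(q): print('y',-a,len(q),'lowest z',np.percentile(q[:,2],98).round(1),'x',q[:,0].min().round(0),q[:,0].max().round(0))
    
E
```

```text
y 0 3829 lowest z -8.7 x -12.0 20.0
y -8 3752 lowest z -12.2 x 6.0 20.0
y -16 1664 lowest z -43.0 x -2.0 20.0
y -24 2184 lowest z -46.5 x -9.0 14.0
y -32 3606 lowest z -52.2 x -9.0 13.0
y -40 2673 lowest z -62.0 x -2.0 13.0
y -48 1584 lowest z -70.7 x 9.0 14.0
y -56 278 lowest z -78.8 x 10.0 14.0
```

Emit:
play_rows(plan=[[0, [0, 0.04, -0.05], 0], [0, [0, 0.1, -0.055], 0], [0, [0, 0.1225, -0.055], 0], [0, [0, 0.16, -0.055], 0], [0, [0, 0.19, -0.055], 0], [0, [0, 0.215, -0.053], 0], [0, [0, 0.2375, -0.05], 0], [0, [0, 0.26, -0.042], 0], [0, [0, 0.28, -0.033], 0], [0, [0, 0.28, -0.033], 0]])

```text
time_s: 14.5
eef_pos: [0.5867, -0.0636, 0.1399]
eef_rot: [-0.0, 0.771, 0.637, -0.0]
wrist_force: [0.2, 0.4, 0.0]
opening: 0.0
grasp_force: 0.0
```

```bash
cat > hs.py <<'E'
from cr import *
o=get_obs();print(o['time_s'],tocr(o['eef_pos']).round(4),o['wrist_force'].round(1))
def rep(Q,n):
    q=Q[(Q[:,1]>-.04)&(Q[:,1]<.11)&(np.abs(Q[:,0]+.018)<.011)&(Q[:,2]>.077)&(Q[:,2]<.2)]
    for y in np.arange(-.04,.11,.01):
        k=np.abs(q[:,1]-y)<.005
        if k.sum()>1: print(n,'y',round(y*1e3),k.sum(),'z',(q[k,2].min()*1e3).round(1),(q[k,2].max()*1e3).round(1))
for n in ['side','wrist']:
    c=camera(n);rep(tocr(cloud(c,o)).reshape(-1,3),n)
    save(c,n+'_%d'%(o['time_s']*100))
E
python3 hs.py
```

```text
14.5 [-0.0174 -0.0194  0.1399] [0.2 0.4 0. ]
side y -40 36 z 80.4 197.0
side y -30 86 z 85.5 197.8
side y -20 74 z 106.7 199.3
side y -10 29 z 131.7 197.1
side y 0 25 z 151.4 197.3
side y 10 7 z 166.4 199.6
side y 20 2 z 196.6 199.8
side y 30 7 z 77.7 91.0
side y 40 8 z 79.5 90.7
wrist y -40 390 z 83.0 197.2
wrist y -30 1413 z 93.4 198.5
wrist y -20 2605 z 111.5 199.9
wrist y -10 1171 z 131.5 198.7
wrist y 0 1900 z 142.6 199.9
wrist y 10 1274 z 165.2 200.0
wrist y 20 198 z 191.8 200.0
wrist y 30 46 z 77.2 90.1
wrist y 40 145 z 77.4 91.4
wrist y 50 45 z 77.1 91.0
```

Emit:
play_rows(plan=[[0, [0, 0.017, 0.016], 0], [0, [0, 0.034, 0.033], 0], [0, [0, 0.047, 0.051], 0], [0, [0, 0.058, 0.07], 0], [0, [0, 0.061, 0.092], 0], [0, [0, 0.063, 0.115], 0], [0, [0, 0.062, 0.138], 0], [0, [0, 0.06, 0.15], 0], [0, [0, 0.06, 0.155], 0], [0, [0, 0.06, 0.155], 0]])

```text
time_s: 15.6
eef_pos: [0.6094, -0.0677, 0.0799]
eef_rot: [-0.0, 0.77, 0.638, -0.0]
wrist_force: [-6.0, 1.7, 12.0]
opening: 0.001
grasp_force: 5.8
```

```bash
python3 hs.py
```

```text
15.6 [-0.0176  0.0036  0.0799] [-6.   1.7 12. ]
side y -40 34 z 80.5 198.1
side y -30 40 z 77.5 200.0
side y -20 40 z 77.3 198.2
side y -10 85 z 77.1 191.9
side y 0 40 z 77.7 190.4
side y 10 28 z 78.7 187.2
side y 20 16 z 77.9 185.5
side y 30 29 z 77.2 185.2
side y 40 51 z 77.1 194.5
side y 50 25 z 77.4 181.3
side y 60 12 z 77.6 174.0
wrist y -40 1860 z 78.4 166.8
wrist y -30 3895 z 78.1 156.7
wrist y -20 2454 z 78.2 166.7
wrist y -10 999 z 78.3 137.6
wrist y 0 3181 z 78.3 166.9
wrist y 10 1999 z 78.0 166.7
wrist y 20 1384 z 78.0 166.4
wrist y 30 2743 z 77.1 166.5
wrist y 40 3895 z 77.2 166.6
wrist y 50 1539 z 77.2 166.6
wrist y 60 607 z 78.2 166.4
```

The hasp is level at z ≈ 80 with 12 N on it, so it is closed. I'll hold briefly, then lift straight up and check.

Emit:
play_rows(plan=[[0, [0, 0, 0.001], 0], [0, [0, 0, 0.001], 0], [0, [0, 0, -0.03], 0], [0, [0, 0, -0.12], 0], [0, [-0.1, 0, -0.22], 0], [0, [-0.2, 0, -0.33], 0], [0, [-0.25, 0, -0.4], 0], [0, [-0.25, 0, -0.4], 0], [0, [-0.25, 0, -0.4], 0]])

```text
time_s: 16.6
eef_pos: [0.5914, -0.1671, 0.2401]
eef_rot: [0.001, 0.771, 0.637, 0.001]
wrist_force: [0.2, 0.7, -0.3]
opening: 0.005
grasp_force: 0.0
```

```bash
python3 - <<'E'
from cr import *
o=get_obs();c=camera('wrist');save(c,'w14');Q=tocr(cloud(c,o)).reshape(-1,3)
print(o['time_s'],tocr(o['eef_pos']).round(3),o['wrist_force'].round(1))
q=Q[(np.abs(Q[:,0]+.018)<.009)&(Q[:,2]>.07)&(Q[:,2]<.12)]
for y in np.arange(-.04,.07,.01):
    k=np.abs(q[:,1]-y)<.005
    if k.sum(): print('strap y',round(y*1e3),'z med',(np.median(q[k,2])*1e3).round(1))
q=Q[(np.abs(Q[:,1])<.025)&(Q[:,2]>.06)&(Q[:,2]<.09)]
for s in np.arange(-.09,.1,.02):
    k=np.abs(q[:,0]-s)<.005
    if k.sum()>2: print('pump',round(s*1e3),'ztop',(np.percentile(q[k,2],97)*1e3).round(1),'y',(q[k,1].min()*1e3).round(1),(q[k,1].max()*1e3).round(1))
E
```

```text
16.6 [0.083 0.005 0.24 ] [ 0.2  0.7 -0.3]
strap y -40 z med 82.0
strap y -30 z med 80.0
strap y -20 z med 79.8
strap y -10 z med 79.8
strap y 0 z med 79.9
strap y 10 z med 79.8
strap y 20 z med 79.9
strap y 30 z med 79.8
strap y 40 z med 79.9
strap y 50 z med 79.8
strap y 60 z med 79.7
pump -70 ztop 78.5 y -21.0 22.7
pump -50 ztop 72.4 y -15.1 16.5
pump -30 ztop 81.0 y -25.0 24.9
pump -10 ztop 81.1 y -24.8 24.4
pump 10 ztop 72.4 y -15.4 16.3
pump 30 ztop 72.3 y -15.8 15.5
pump 50 ztop 72.4 y -15.0 15.7
pump 70 ztop 69.6 y -13.1 12.7
pump 90 ztop 69.2 y -12.5 11.8
```

View pics/w14.png

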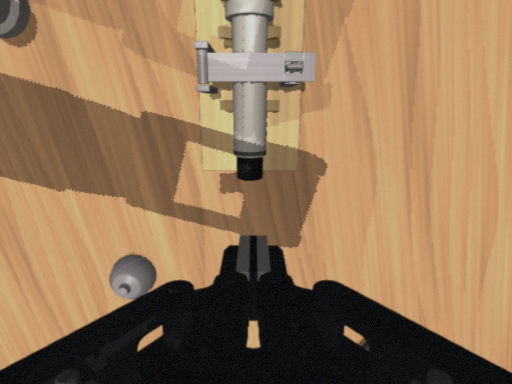

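The hasp lies level across the pump, with the staple showing through its slot at pixel (294,67). The pump is seated and the gripper is clear of everything.

```bash
python3 -c "
from bench import *
print(hand_in())"
```

```text
the job is handed in; nothing more can be done
None
```

The middle pump lies released in the plywood cradle with its flange in the slot, the hasp is closed level on its catch, and I handed the job in at about 17 s; the hand-in call returned no verdict.

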